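Build up the fifth-gear end of two gearbox shafts

TASK

Build up the fifth-gear end of both gearbox shafts. On the slimmer input shaft in the wooden block fit the large gear with its cone up, then the brass baulk ring over that cone, then the black synchroniser; on the thicker output shaft in the blue block fit the small gear and then the ball bearing. Lower every part right down until it sits flat on what is beneath it, without letting it drop, and leave the spray can and the grease tub where they stand.

Things in the scene. Friction and masses are not known exactly. Their poses are not given: they have to be found in the camera images.
- big_gear_centre (a point): Large fifth gear: bright steel, 66 mm across its teeth, 22 mm high in all: a 14 mm high toothed body with a narrower friction cone on top of it (8 mm high, 42 mm across at its foot, 36 mm at its top). Bore 26 mm; about 0.32 kg. Loose, flat on the bench, right way up. Point: on its axis, half-way up; z up.
- brass_ring_centre (a point): Baulk ring: yellow brass ring, 54 mm outside, 44 mm inside, 9 mm high; about 0.06 kg. It fits round the big gear's cone and rests on the gear's 14 mm high body, its top then 1 mm above the cone's top. Loose, flat on the bench, right way up. Point: on its axis, half-way up; z up.
- synchro_centre (a point): Synchroniser hub and sleeve: near-black steel, 64 mm outside with a groove round it, 16 mm high, bore 26 mm; about 0.26 kg. It rests on the brass ring. Loose, flat on the bench, right way up. Point: on its axis, half-way up; z up.
- small_gear_centre (a point): Small fifth gear: bright steel, 54 mm across its teeth, 20 mm high, no cone, bore 32 mm; about 0.20 kg. Loose, flat on the bench, right way up. Point: on its axis, half-way up; z up.
- bearing_centre (a point): Ball bearing: polished steel races with balls and a brass cage between, 58 mm outside, 13 mm high, bore 32 mm; about 0.15 kg. It rests on the small gear. Loose, flat on the bench, right way up. Point: on its axis, half-way up; z up.
- input_shaft_seat (a point): Seat of the input shaft, a fixed upright steel shaft in a brown wooden block 90 x 90 x 30 mm. Point: on the shaft's axis (z up), at the top of its collar (38 mm wide, 66 mm above the bench), where the first part rests. Above it the shaft rises 50 mm: 20 mm thick for 36 mm, a 6 mm taper, an 8 mm long end 12 mm thick. From 8 mm under the seat down: a fitted gear 60 mm wide.
- output_shaft_seat (a point): Seat of the output shaft, a fixed upright steel shaft in a blue painted block 90 x 90 x 30 mm. Point: on the shaft's axis (z up), at the top of its collar (38 mm wide, 66 mm above the bench), where the first part rests. Above it the shaft rises 50 mm: 26 mm thick for 36 mm, a 6 mm taper, an 8 mm long end 18 mm thick. From 8 mm under the seat down: a fitted gear 76 mm wide.
- spray_can: Bystander: red and yellow spray can, 54 mm across, 130 mm high, standing loose on the bench. Origin at the centre of its underside.
- grease_tub: Bystander: green grease tub with a white lid, 76 mm across, 56 mm high, standing loose on the bench. Origin at the centre of its underside.
Mind the look-alikes: they are no part of the job. Leave any red or turquoise look-alike of the part that bears small_gear_centre alone.

How it is judged:
At the end, for the whole second after the job is handed in: Centre heights above the seat, all within 3 mm: input shaft, gear 11 mm, brass ring 18.5, synchroniser 31; output shaft, small gear 10, bearing 26.5. Each within 6 mm of the shaft axis, tilted under 0.1 rad, released and at rest (horizontal distance between each of big_gear_centre, brass_ring_centre, synchro_centre and input_shaft_seat below 0.006 m and z of big_gear_centre in the frame of input_shaft_seat between 0.008 and 0.014 m and angle between each of big_gear_centre, brass_ring_centre, synchro_centre, small_gear_centre, bearing_centre's own z axis and vertical below 0.1 rad and linear speed of each of big_gear, brass_ring, synchro, small_gear, bearing below 0.02 m/s and z of brass_ring_centre in the frame of input_shaft_seat between 0.0155 and 0.0215 m and z of synchro_centre in the frame of input_shaft_seat between 0.028 and 0.034 m and horizontal distance between each of small_gear_centre, bearing_centre and output_shaft_seat below 0.006 m and z of small_gear_centre in the frame of output_shaft_seat between 0.007 and 0.013 m and z of bearing_centre in the frame of output_shaft_seat between 0.0235 and 0.0295 m); the robot touches nothing.
It fails at once if the spray can or the grease tub is shifted by more than 30 mm (distance of any of spray_can, grease_tub from where it was at the start of the episode above 0.03 m).
It fails at once if a gearbox part is dropped (over 0.5 m/s with no finger on it: a free fall of more than about 13 mm) ((linear speed of big_gear above 0.5 m/s and contact force between the fingers and big_gear below 0.01 N) or (linear speed of brass_ring above 0.5 m/s and contact force between the fingers and brass_ring below 0.01 N) or (linear speed of synchro above 0.5 m/s and contact force between the fingers and synchro below 0.01 N) or (linear speed of small_gear above 0.5 m/s and contact force between the fingers and small_gear below 0.01 N) or (linear speed of bearing above 0.5 m/s and contact force between the fingers and bearing below 0.01 N)).
It also fails if it takes over 136 s, if anything falls off the work surface, if the arm or the gripper's body presses on something with over 40 N, if the wrist force passes 120 N, or if a joint passes its speed limit or range.

ROBOT

A 6-joint arm with a two-finger parallel gripper is mounted at the origin on the work surface. World frame = base frame: x ahead of the robot, y to its left, z up, the work surface at z = 0. Lengths are in m, angles in rad, forces in N, time in s.
With the tool pointing down it reaches from about 0.425 to 0.95 m from the base axis. Payload 3.5 kg.
Tool frame: the origin (TCP) lies midway between the tips of the shut fingers; the grasp point (between the pads) lies ctrl.grasp_offset behind it (ctrl.grasp_offset is the distance from the TCP to the grasp point, in m); x points along the fingers, y is the direction in which the jaws open and shut, and the axes are right-handed (so a half turn about x gives the same grasp; the last joint's range is limited). The gripper opens to 85 mm and grips with 20 to 120 N. Pads are 22 mm wide; open, the fingers measure 114 mm over their backs; the gripper's body (76 mm by 85 mm) begins 54 mm behind the grasp point. The pads swing forward as they close: fully open they stand 13 mm farther back than shut.
Start: joints at [1.152, 0.286, 1.577, -0, 1.279, -0.15], TCP at [0.179, 0.651, 0.231] pointing down, gripper open.
Joint ranges: [-2.77, 2.77], [-0.9, 2.22], [0.21, 2.48], [-1.53, 4.67], [0.24, 2.81], [-2.84, 2.84]. Speed limits (rad/s): [2.79, 2.79, 3.14, 3.14, 3.14, 3.14].

INTERFACE

Orientations are given as a unit quaternion [x, y, z, w].
In Python, from plant import readout, read_camera, sign_off, ctrl gives the robot as it stands.
- The arm moves only by the tool drive_tool, never from a script. Its argument "steps" is a list of rows, each a list of 5 numbers: the shift along the tool's x, y, z in cm, then the turn about the tool's x in degrees, then the opening, from 0 (shut) to 1 (fully open). A call has 1 to 10 rows; each row shifts and turns the commanded pose from where the row before left it, along the tool's axes as they then stand; what a row does not reach is not made up. A row lasts 1/10 s, in which the tool goes at most 50 mm and 8.59 degrees, less where a joint would pass 70% of its speed; a pose out of reach is approached as far as the arm can. A call is refused whole if a number of a shift passes 5 or a number of a turn 8.59, either way. A call with a gripper value outside its range is refused whole. The fingers move at their own pace and stop on an object; "force" is the grip in N (left out, the last holds). Time passes only in rows, so rows that do not move let the fingers close. It gives the time, the measured TCP pose, the force and the opening at its end, in the units of the state.
- readout.get_state(): the state, without advancing time (a new reading comes with each control period).
- read_camera(name): name is "scene" or "top" or "wrist"; returns a dict with "frame" (480x640x3 uint8, red, green, blue), "vertical_fov" (degrees; the focal length in pixels is half the picture's height over the tangent of half this angle, whatever the lens; pixels are square), "cx", "cy" (the principal point, pixels), "eye" and "orientation" of the camera in the world. Camera axes: x right, y up, looking along -z (the intrinsics and any distortion apply to the point x, -y, -z); pixel columns grow to the right and rows downward; lengths in m; the calibration is good to about 2 mm. A picture is of the moment at which its call begins. There is no depth.
- sign_off(): hands the job in, once; it reports no verdict.
The state is a dict: "time": time; "qpos": joint angles; "dq": joint speeds; "joint_efforts": joint torques, N m; "eef_pos": TCP position; "tcp_rot": TCP orientation; "contact_force": force on the tool from outside, world axes, zero at the start; "wrist_torque": the same for the moment, N m; "opening": opening from 0.0 (shut) to 1.0 (fully open).
Only numpy, scipy, OpenCV 4.12 (cv2) and the standard library are available. Lean on these libraries where they do the work, as an engineer would, in place of code of your own. Each camera call takes 0.05 s, during which the arm holds its last target. There are 200 camera calls.

## Working session

There is one attempt and no reset: what is moved stays moved. The work goes in short steps, Python scripts to look and compute and a tool call to move; the robot and the scene stay as the last step left them, time stands still between calls to the robot, and variables do not carry over. Pictures are saved under pics/ and viewed, about 12 in all and at most 16, crops included, and the job is handed in when it is done.

Besides the shell and the picture viewer there is one more tool, called after ">>>" as a command line: name --pt "numbers of a row" for each row, then --argument value for the rest. drive_tool: Moves the arm, as the interface text tells. Its arguments: {"type":"object","properties":{"steps":{"type":"array","items":{"type":"array","items":{"type":"number"}}},"force":{"type":"number"}},"required":["steps"]}

```bash
ls; mkdir -p pics; python3 - <<'E'
from plant import readout, read_camera, ctrl
import cv2
print(readout.get_state()); print([ (a,getattr(ctrl,a)) for a in dir(ctrl) if a[0]!='_'])
for n in ["scene","top"]:
    c=read_camera(n); cv2.imwrite(f"pics/{n}0.png",c["frame"][:,:,::-1]); c.pop("frame"); print(n,c)
c=read_camera("wrist"); c.pop("frame"); print(c)
E
```

```text
pics
{'time': 0.0, 'qpos': array([ 1.15202380e+00,  2.87157774e-01,  1.57820751e+00, -8.57840679e-06,
        1.27856941e+00, -1.49981529e-01]), 'dq': array([ 1.67565195e-04,  1.69763737e-03, -1.47195442e-03,  1.57589558e-03,
       -2.08064410e-03,  3.65653239e-05]), 'joint_efforts': array([-1.19623095e-03, -4.05978048e+01, -2.92626321e+01, -1.93404476e-04,
        5.75882150e-03,  8.58177572e-06]), 'eef_pos': array([0.17894597, 0.65016083, 0.22993591]), 'tcp_rot': array([ 0.09394962,  0.70095962, -0.09554081,  0.70050056]), 'contact_force': array([0.95321395, 0.01530097, 0.47427789]), 'wrist_torque': array([-0.02918435, -0.00799441,  0.02725379]), 'opening': 0.9969660666546155}
[('Unreachable', <class 'plant.Unreachable'>), ('grasp_offset', 0.0187)]
scene {'vertical_fov': 45.466083693160186, 'cx': 327.56666989923644, 'cy': 244.15973115822854, 'eye': array([ 1.40553901, -0.1077393 ,  0.65855506]), 'orientation': array([0.36055238, 0.3093973 , 0.58061392, 0.66118286])}
top {'vertical_fov': 42.97190338209834, 'cx': 317.78018224698917, 'cy': 241.39458000370934, 'eye': array([ 0.35780553, -0.00896901,  1.39057568]), 'orientation': array([-0.04891253,  0.03178894,  0.71248658, -0.69925668])}
{'vertical_fov': 61.748206494131786, 'cx': 324.20436286371046, 'cy': 237.92937066612973, 'eye': array([0.11013416, 0.66863442, 0.37296539]), 'orientation': array([-0.11208168, -0.08373691,  0.6007644 ,  0.78708828])}
```

View pics/top0.png

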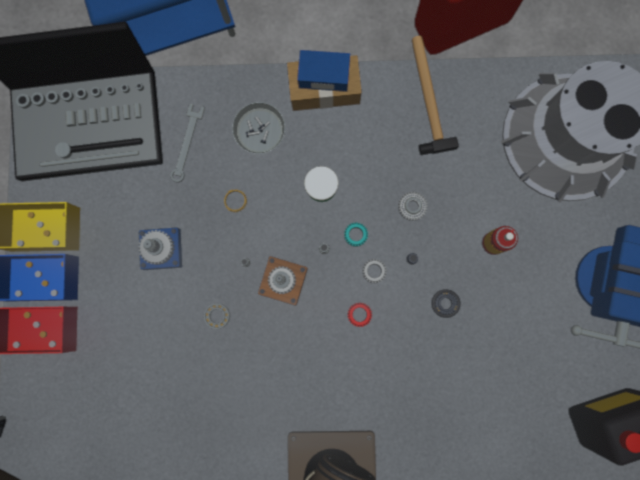

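View pics/scene0.png

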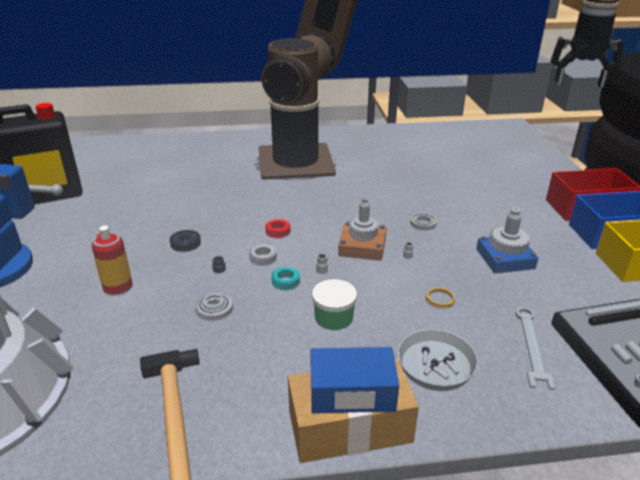

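The top view shows the brass ring at (235,200), bearing (217,316), big gear (413,207), small gear (374,271), synchro (446,303), input shaft (281,280) and output shaft (155,246). The red and turquoise look-alikes are at (360,314) and (356,234). The scene view agrees.

```bash
cat > h.py <<'E'
from plant import readout, read_camera, ctrl
import cv2, numpy as np
from scipy.spatial.transform import Rotation as R
def cam(n,save=None):
    c=read_camera(n); c["bgr"]=np.ascontiguousarray(c["frame"][:,:,::-1])
    if save: cv2.imwrite(f"pics/{save}.png",c["bgr"])
    return c
def ray(c,u,v):
    f=240/np.tan(np.radians(c["vertical_fov"]/2))
    return R.from_quat(c["orientation"]).apply([(u-c["cx"])/f,-(v-c["cy"])/f,-1])
def plane(c,u,v,z):
    d=ray(c,u,v); return c["eye"]+d*(z-c["eye"][2])/d[2]
def proj(c,p):
    f=240/np.tan(np.radians(c["vertical_fov"]/2))
    q=R.from_quat(c["orientation"]).inv().apply(np.array(p)-c["eye"])
    return np.array([c["cx"]-f*q[0]/q[2], c["cy"]+f*q[1]/q[2]])
def blob(c,u,v,r,thr=28,mask=None):
    """largest region unlike the bench in the window; min circle and hull moments centre"""
    u,v=int(u),int(v); y0,x0=max(v-r,0),max(u-r,0); w=c["bgr"][y0:v+r,x0:u+r].astype(int)
    bg=np.median(np.concatenate([w[0],w[-1],w[:,0],w[:,-1]]),axis=0)
    m=(np.abs(w-bg).sum(2)>thr).astype(np.uint8) if mask is None else mask(w).astype(np.uint8)
    m=cv2.morphologyEx(m,cv2.MORPH_CLOSE,np.ones((3,3)))
    cs,_=cv2.findContours(m,cv2.RETR_EXTERNAL,cv2.CHAIN_APPROX_NONE)
    k=cv2.convexHull(max(cs,key=lambda k:cv2.contourArea(cv2.convexHull(k)))); M=cv2.moments(k)
    return M["m10"]/M["m00"]+x0, M["m01"]/M["m00"]+y0, 2*np.sqrt(M["m00"]/np.pi)
def delta(p,yaw=None):
    """shift in tool axes (cm) for TCP to world p, with tool pointing down; yaw = world angle (deg) of jaw axis"""
    s=readout.get_state(); T=R.from_quat(s["tcp_rot"]); M=T.as_matrix()
    y=np.degrees(np.arctan2(M[1,1],M[0,1])); out=T.inv().apply(np.array(p)-s["eef_pos"])*100
    t=None if yaw is None else -((yaw-y+90)%180-90)
    print("eef",s["eef_pos"].round(4),"toolx",M[:,0].round(3),"jaw yaw %.1f"%y,"d cm",out.round(2),"turn",t, "q6 %.2f"%s["qpos"][5],"op %.3f"%s["opening"],"t %.1f"%s["time"],"F",s["contact_force"].round(1))
    return out
E
python3 - <<'E'
from h import *
c=cam("top")
for n,u,v,r,z in [("ring",235,200,19,.0045),("bearing",217,316,19,.0065),("big",413,207,22,.009),("small",374,271,17,.01),("syn",446,303,22,.008)]:
    b=blob(c,u,v,r); p=plane(c,b[0],b[1],z); print(n,np.round(b,1),p.round(4),"diam mm %.1f"%(b[2]/610*(1.39)*1000))
for n,(u,v,r),msk in [("brown",(281,280,32),lambda w:(w[:,:,2]-w[:,:,0]>25)),("blue",(160,248,34),lambda w:(w[:,:,0]-w[:,:,2]>35))]:
    b=blob(c,u,v,r,mask=msk); print(n,np.round(b,1),plane(c,b[0],b[1],.03).round(4),b[2]/610*1.36*1000*.886)
im=np.hstack([cv2.resize(c["bgr"][v-30:v+30,u-30:u+30],(400,400),interpolation=cv2.INTER_CUBIC) for u,v in [(281,280),(158,247)]]); cv2.imwrite("pics/shafts.png",im)
s=cam("scene")
im=np.hstack([cv2.resize(s["bgr"][v-40:v+40,u-40:u+40],(400,400),interpolation=cv2.INTER_CUBIC) for u,v in [(362,228),(510,240)]]); cv2.imwrite("pics/shafts2.png",im)
cv2.imwrite("pics/sh.png",np.vstack([cv2.imread("pics/shafts.png"),im])[:, :])
cv2.imwrite("pics/sh.png",cv2.resize(cv2.imread("pics/sh.png"),(600,600)))
delta([.2,.6,.3],0)
E
```

```text
ring [235.  200.4  22.9] [0.6164 0.2133 0.0045] diam mm 52.3
bearing [210.7 317.9  11.9] [0.3474 0.2687 0.0065] diam mm 27.2
big [412.1 206.4  27.5] [ 0.5929 -0.1941  0.009 ] diam mm 62.8
small [373.3 271.1  21.9] [ 0.4464 -0.1012  0.01  ] diam mm 49.9
syn [445.6 303.   29.6] [ 0.3717 -0.2614  0.008 ] diam mm 67.5
brown [282.4 280.4  44.2] [0.4282 0.1032 0.03  ] 87.24232625401326
blue [161.3 249.3  39.7] [0.5033 0.3765 0.03  ] 78.5048049435299
eef [0.1791 0.6505 0.2307] toolx [-0.    -0.001 -1.   ] jaw yaw 74.6 d cm [-6.93 -4.32  3.35] turn 74.5983295501908 q6 -0.15 op 1.000 t 0.2 F [ 0.3 -0.1 -0.6]
```

View pics/sh.png

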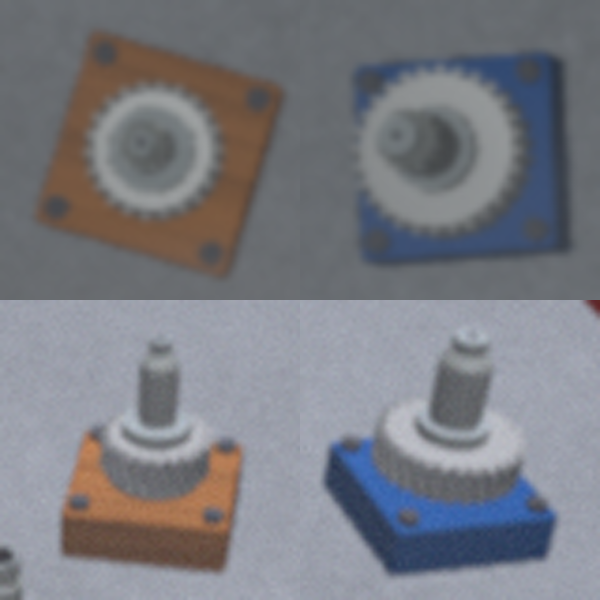

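```bash
python3 - <<'E'
from h import *
t=cam("top"); s=cam("scene")
def tri(a,b):
    d=[ray(t,*a),ray(s,*b)]; A=np.zeros((3,3));B=np.zeros(3)
    for e,k in zip((t["eye"],s["eye"]),d):
        k=k/np.linalg.norm(k); P=np.eye(3)-np.outer(k,k); A+=P;B+=P@e
    return np.linalg.solve(A,B)
for n,a,b in [("in",(279.4,278.6),(364.7,199.5)),("out",(147.4,244),(515.3,208.8))]:
    print(n,tri(a,b).round(4),plane(t,*a,.116).round(4),plane(s,*b,.116).round(4))
for thr in (12,16,20):
    b=blob(t,217,316,16,thr); print(np.round(b,1),plane(t,b[0],b[1],.0065).round(4))
    b=blob(t,374,271,16,thr); print(" small",np.round(b,1),plane(t,b[0],b[1],.01).round(4))
delta([.43,.11,.25],0)
E
```

```text
in [0.4279 0.1036 0.1108] [0.4275 0.1024 0.116 ] [0.4372 0.1023 0.116 ]
out [0.5063 0.3826 0.1153] [0.506  0.3818 0.116 ] [0.5074 0.3826 0.116 ]
[217.  315.1  26.6] [0.3535 0.2543 0.0065]
 small [373.4 271.2  24.4] [ 0.446  -0.1015  0.01  ]
[217.7 315.6  24.4] [0.3524 0.2528 0.0065]
 small [373.3 271.   23.6] [ 0.4465 -0.1012  0.01  ]
[218.1 316.6  22.7] [0.3503 0.2519 0.0065]
 small [373.4 271.3  22.8] [ 0.4458 -0.1015  0.01  ]
eef [0.1792 0.6506 0.231 ] toolx [-0.    -0.001 -1.   ] jaw yaw 74.6 d cm [ -1.88 -45.46  38.54] turn 74.60262973137309 q6 -0.15 op 1.001 t 0.3 F [-0.8 -0.2 -0.1]
```

>>> drive_tool --pt "-0.3 -1.72 3.87 0 1" --pt "-0.3 -1.72 3.87 0 1" --pt "-0.3 -1.72 3.87 0 1" --pt "-0.3 -1.72 3.87 0 1" --pt "-0.3 -1.72 3.87 0 1" --pt "-0.3 -1.72 3.87 0 1" --pt "-0.3 -1.72 3.87 0 1" --pt "-0.3 -1.72 3.87 0 1" --pt "-0.3 -1.72 3.87 0 1" --pt "-0.3 -1.72 3.87 0 1" --force 40

```text
time: 1.35
eef_pos: [0.5078, 0.3809, 0.2616]
tcp_rot: [0.095, 0.701, -0.095, 0.701]
contact_force: [0.6, 1.0, -0.3]
opening: 1.006
```

>>> drive_tool --pt "0 0 0 0 1" --pt "0 0 0 0 1" --pt "0 0 0 0 1"

```text
time: 1.65
eef_pos: [0.5059, 0.3826, 0.2611]
tcp_rot: [0.095, 0.701, -0.095, 0.7]
contact_force: [0.1, 0.8, -0.7]
opening: 1.002
```

```bash
python3 - <<'E'
from h import *
c=cam("wrist","w_out"); delta([.4279,.1036,.26],74.6); print(c["eye"],R.from_quat(c["orientation"]).as_matrix()[:,2], proj(c,[.506,.382,.116]),proj(c,[.506,.382,.066]))
E
```

```text
eef [0.5057 0.3829 0.2611] toolx [-0.001  0.    -1.   ] jaw yaw 74.7 d cm [  0.12 -28.99  -0.12] turn 0.0749006349455783 q6 -0.82 op 0.998 t 1.7 F [ 0.4 -0.1 -0.5]
[0.43703673 0.40072484 0.4040385 ] [-0.26669654  0.07367602  0.96096035] [324.67456524 223.00547427] [324.65668073 208.97145311]
```

View pics/w_out.png

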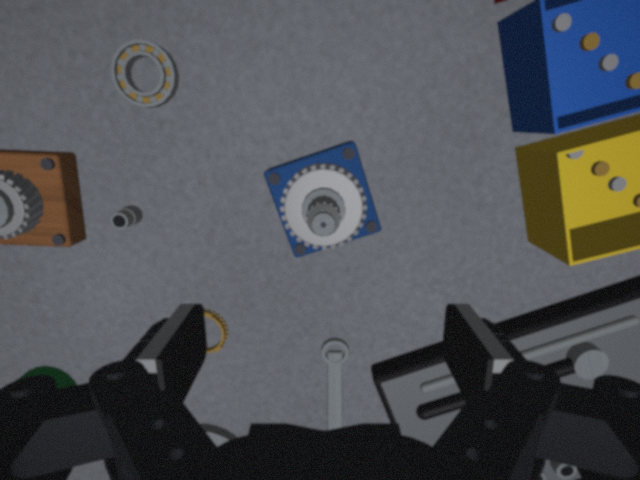

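Output shaft: the tip is at (323,224), against a predicted (324.7,223), so the estimate is good. The bearing is at (145,73). Next I look at the input shaft.

>>> drive_tool --pt "0 -3.2 0 0 1" --pt "0 -3.2 0 0 1" --pt "0 -3.2 0 0 1" --pt "0 -3.2 0 0 1" --pt "0 -3.2 0 0 1" --pt "0 -3.2 0 0 1" --pt "0 -3.2 0 0 1" --pt "0 -3.2 0 0 1" --pt "0 -3.2 0 0 1" --pt "0 0 0 0 1"

```text
time: 2.7
eef_pos: [0.4291, 0.1033, 0.2614]
tcp_rot: [0.095, 0.7, -0.095, 0.701]
contact_force: [-0.1, 1.0, -0.1]
opening: 1.001
```

>>> drive_tool --pt "0 0 0 0 1" --pt "0 0 0 0 1"

```text
time: 2.9
eef_pos: [0.4301, 0.1056, 0.2615]
tcp_rot: [0.094, 0.701, -0.094, 0.701]
contact_force: [-0.6, -0.3, 0.7]
opening: 0.998
```

```bash
python3 - <<'E'
from h import *
c=cam("wrist","w_in"); delta([.593,-.194,.26],74.6); print(proj(c,[.428,.1036,.116]),proj(c,[.428,.1036,.066]))
for n,p,r in [("bearing",[.352,.2535,.0065],48),("small",[.446,-.1012,.01],45)]:
    u,v=proj(c,p); print(n,u,v)
    if 20<u<620 and 20<v<460:
      b=blob(c,u,v,r,40); print(np.round(b,1),plane(c,b[0],b[1],p[2]).round(4))
E
```

```text
eef [0.4302 0.1056 0.2614] toolx [ 0.  0. -1.] jaw yaw 74.7 d cm [  0.13 -24.61  23.61] turn 0.11082048098462849 q6 -1.29 op 0.998 t 3.0 F [-0.7 -0.8 -0.2]
[321.97286705 220.40370161] [322.29498855 206.67185247]
bearing 457.62060141115234 73.59301361697936
[473.   67.3  39.5] [0.3504 0.2681 0.0065]
small 137.3965979716866 262.86367802576046
[134.7 263.6  54.1] [ 0.446  -0.1042  0.01  ]
```

View pics/w_in.png

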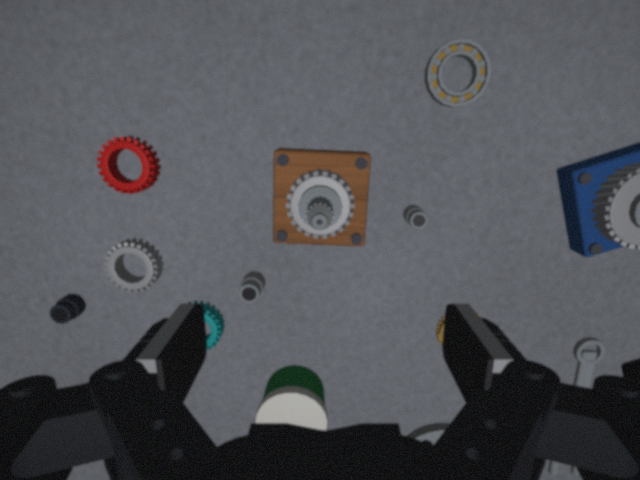

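Input shaft: the tip is at (319.5,221), which puts the shaft at about (0.4277,0.1022). The bearing at (458,73) agrees with (0.352,0.2535). Now to the big gear.

>>> drive_tool --pt "0.2 -2.46 2.36 0 1" --pt "0.2 -2.46 2.36 0 1" --pt "0.2 -2.46 2.36 0 1" --pt "0.2 -2.46 2.36 0 1" --pt "0.2 -2.46 2.36 0 1" --pt "0.2 -2.46 2.36 0 1" --pt "0.2 -2.46 2.36 0 1" --pt "0.2 -2.46 2.36 0 1" --pt "0.2 -2.46 2.36 0 1" --pt "0.2 -2.46 2.36 0 1"

```text
time: 3.95
eef_pos: [0.5937, -0.1954, 0.2406]
tcp_rot: [0.094, 0.701, -0.094, 0.701]
contact_force: [0.7, 0.9, 1.2]
opening: 0.999
```

>>> drive_tool --pt "2 0 0 0 1" --pt "2 0 0 0 1" --pt "2 0 0 0 1" --pt "0 0 0 0 1" --pt "0 0 0 0 1"

```text
time: 4.45
eef_pos: [0.5928, -0.1944, 0.1809]
tcp_rot: [0.094, 0.701, -0.094, 0.7]
contact_force: [-0.0, -0.3, 0.3]
opening: 1.002
```

```bash
python3 - <<'E'
from h import *
c=cam("wrist","w_big"); u,v=proj(c,[.593,-.194,.009]); print(u,v)
for thr in (40,60,80):
    b=blob(c,u,v,62,thr); p=plane(c,b[0],b[1],.009); print(np.round(b,1),p.round(4))
p[2]=-.003
delta(p,74.6)
cv2.imwrite("pics/w_bigc.png",c["bgr"][60:480,100:540])
E
```

```text
325.9008712838276 214.87993113861936
[322.  215.6  81.7] [ 0.5928 -0.1972  0.009 ]
[322.1 214.3  79. ] [ 0.5918 -0.1968  0.009 ]
[321.9 214.4  75.1] [ 0.5918 -0.197   0.009 ]
eef [ 0.5933 -0.1949  0.1822] toolx [ 0.001 -0.    -1.   ] jaw yaw 74.7 d cm [18.52 -0.24 -0.11] turn 0.06679939278373581 q6 -1.78 op 0.998 t 4.5 F [-1.   1.1  1.8]
```

View pics/w_bigc.png

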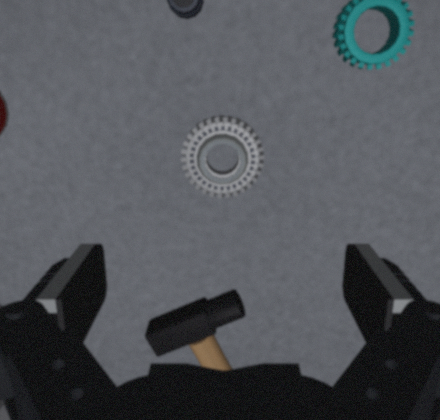

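The big gear is centred at (322,214) and faces cone up. I now descend and grip.

>>> drive_tool --pt "3 -0.1 -0.1 0 1" --pt "3 -0.1 0 0 1" --pt "3 0 0 0 1" --pt "3 0 0 0 1" --pt "2.5 0 0 0 1" --pt "2 0 0 0 1" --pt "1 0 0 0 1" --pt "0.6 0 0 0 1" --pt "0.3 0 0 0 1" --pt "0 0 0 0 1"

```text
time: 5.5
eef_pos: [0.5916, -0.1973, -0.0017]
tcp_rot: [0.094, 0.7, -0.095, 0.701]
contact_force: [-0.3, 0.4, 0.1]
opening: 1.0
```

>>> drive_tool --pt "0 0 0 0 0.5" --pt "0 0 0 0 0.5" --pt "0 0 0 0 0.5" --pt "0 0 0 0 0.5" --pt "0 0 0 0 0.5" --pt "0 0 0 0 0.5" --pt "0 0 0 0 0.5" --force 50

```text
time: 6.2
eef_pos: [0.5921, -0.197, -0.0005]
tcp_rot: [0.095, 0.7, -0.095, 0.702]
contact_force: [-0.4, 1.8, 4.0]
opening: 0.737
```

```bash
python3 - <<'E'
from h import *
c=cam("wrist","w_big2"); delta([.4277,.1022,.17],74.6); cv2.imwrite("pics/w_big2c.png",c["bgr"][120:480,100:540])
print(proj(c,readout.get_state()["eef_pos"]+[0,0,.01]))
E
```

```text
eef [ 5.921e-01 -1.970e-01 -5.000e-04] toolx [ 0.002 -0.    -1.   ] jaw yaw 74.6 d cm [-17.09  24.48 -23.77] turn -0.030715570343090803 q6 -1.79 op 0.741 t 6.2 F [-0.6  2.   4.9]
[326.43670609 324.15258264]
```

View pics/w_big2c.png

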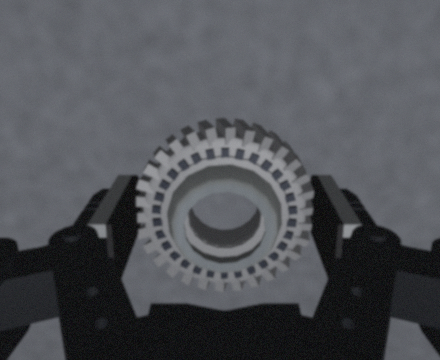

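The gear is gripped squarely: its bore is at about (323,340) and the pads are on both flanks. There is a slight touch of the bench. I lift and carry it.

>>> drive_tool --pt "-0.5 0 0 0 0.5" --pt "-1 0 0 0 0.5" --pt "-2 0 0 0 0.5" --pt "-3 0 0 0 0.5" --pt "-3 0.9 -0.8 0 0.5" --pt "-3 2 -2 0 0.5" --pt "-2 2.5 -2.4 0 0.5" --pt "-1.5 2.5 -2.4 0 0.5" --pt "-1 2.5 -2.4 0 0.5" --pt "0 2.5 -2.4 0 0.5"

```text
time: 7.25
eef_pos: [0.5054, -0.0389, 0.1694]
tcp_rot: [0.095, 0.699, -0.095, 0.702]
contact_force: [0.0, 0.5, -3.3]
opening: 0.739
```

>>> drive_tool --pt "0 2.5 -2.4 0 0.5" --pt "0 2.5 -2.4 0 0.5" --pt "0 2.5 -2.4 0 0.5" --pt "0 2 -2 0 0.5" --pt "0 2 -2 0 0.5" --pt "0 1.5 -1.5 0 0.5" --pt "0 1 -1 0 0.5" --pt "0 0 0 0 0.5" --pt "0 0 0 0 0.5" --pt "0 0 0 0 0.5"

```text
time: 8.25
eef_pos: [0.4109, 0.1311, 0.1674]
tcp_rot: [0.095, 0.701, -0.095, 0.701]
contact_force: [-1.0, 0.6, -3.3]
opening: 0.745
```

```bash
python3 - <<'E'
from h import *
c=cam("wrist","w_in2"); delta([.4277,.1022,.17],74.6)
t=cam("top"); cv2.imwrite("pics/in2.png",np.hstack([c["bgr"][150:450,140:500],cv2.resize(t["bgr"][230:330,230:330],(300,300))]))
E
```

```text
eef [0.411  0.131  0.1674] toolx [ 0. -0. -1.] jaw yaw 74.5 d cm [-0.26 -2.33  2.38] turn -0.05404021329164266 q6 -1.23 op 0.738 t 8.3 F [ 0.3 -0.1 -4.1]
```

View pics/in2.png

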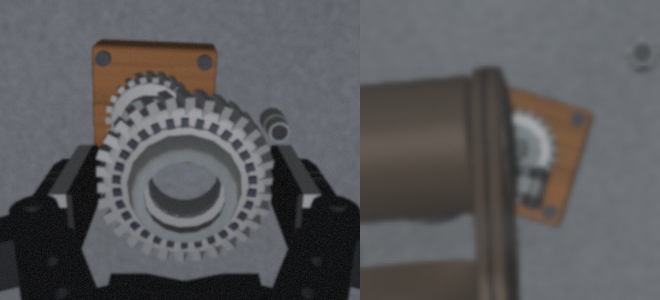

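The gear is held level, and I overshot by about 2.3 cm. I correct that, lower to just above the shaft tip and check.

>>> drive_tool --pt "0 -1 1 0 0.5" --pt "0 -1 1 0 0.5" --pt "0.5 -0.33 0.38 0 0.5" --pt "1 0 0 0 0.5" --pt "1 0 0 0 0.5" --pt "1 0 0 0 0.5" --pt "0.5 0 0 0 0.5" --pt "0 0 0 0 0.5" --pt "0 0 0 0 0.5"

```text
time: 9.25
eef_pos: [0.4274, 0.1031, 0.1273]
tcp_rot: [0.095, 0.701, -0.095, 0.701]
contact_force: [-0.0, -0.9, -4.3]
opening: 0.74
```

```bash
python3 - <<'E'
from h import *
c=cam("wrist","w_in3"); delta([.4277,.1022,.066],74.6)
cv2.imwrite("pics/in3.png",c["bgr"][180:440,180:460])
E
```

```text
eef [0.4278 0.1031 0.1277] toolx [ 0.001  0.    -1.   ] jaw yaw 74.6 d cm [ 6.17 -0.09  0.01] turn 0.021188978352739696 q6 -1.30 op 0.737 t 9.3 F [ 0.1 -0.5 -4.1]
```

View pics/in3.png

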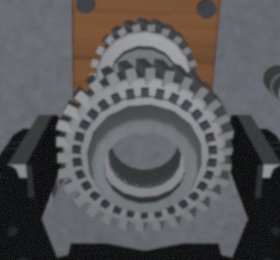

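>>> drive_tool --pt "0.5 -0.05 0 0 0.5" --pt "0.5 0 0 0 0.5" --pt "0.5 0 0 0 0.5" --pt "0.5 0 0 0 0.5" --pt "0.5 0 0 0 0.5" --pt "0 0 0 0 0.5"

```text
time: 9.9
eef_pos: [0.4265, 0.1024, 0.1012]
tcp_rot: [0.095, 0.701, -0.095, 0.7]
contact_force: [-1.2, -0.0, -4.1]
opening: 0.741
```

>>> drive_tool --pt "0.4 0 0 0 0.5" --pt "0.4 0 0 0 0.5" --pt "0.4 0 0 0 0.5" --pt "0.4 0 0 0 0.5" --pt "0.4 0 0 0 0.5" --pt "0.4 0 0 0 0.5" --pt "0 0 0 0 0.5"

```text
time: 10.6
eef_pos: [0.4267, 0.1024, 0.0776]
tcp_rot: [0.095, 0.701, -0.095, 0.7]
contact_force: [-1.3, -0.2, -3.8]
opening: 0.735
```

>>> drive_tool --pt "0.3 0 0 0 0.5" --pt "0.3 0 0 0 0.5" --pt "0.2 0 0 0 0.5" --pt "0 0 0 0 0.5"

```text
time: 11.0
eef_pos: [0.427, 0.1024, 0.0699]
tcp_rot: [0.095, 0.701, -0.095, 0.7]
contact_force: [-0.1, -0.1, -3.1]
opening: 0.735
```

>>> drive_tool --pt "0.15 0 0 0 0.5" --pt "0 0 0 0 0.5"

```text
time: 11.2
eef_pos: [0.4273, 0.1024, 0.0687]
tcp_rot: [0.095, 0.701, -0.095, 0.701]
contact_force: [-0.1, -0.5, -3.8]
opening: 0.739
```

>>> drive_tool --pt "0.15 0 0 0 0.5" --pt "0 0 0 0 0.5"

```text
time: 11.4
eef_pos: [0.4272, 0.1024, 0.0672]
tcp_rot: [0.095, 0.701, -0.095, 0.701]
contact_force: [-1.1, -0.0, -4.2]
opening: 0.739
```

>>> drive_tool --pt "0.15 0 0 0 0.5" --pt "0 0 0 0 0.5"

```text
time: 11.6
eef_pos: [0.4272, 0.1024, 0.0656]
tcp_rot: [0.095, 0.701, -0.095, 0.701]
contact_force: [0.6, 0.8, -4.3]
opening: 0.739
```

>>> drive_tool --pt "0.15 0 0 0 0.5" --pt "0 0 0 0 0.5"

```text
time: 11.8
eef_pos: [0.4273, 0.1024, 0.0655]
tcp_rot: [0.095, 0.701, -0.095, 0.7]
contact_force: [-5.5, -1.3, 5.5]
opening: 0.74
```

>>> drive_tool --pt "0.15 0 0 0 0.5" --pt "0 0 0 0 0.5"

```text
time: 12.0
eef_pos: [0.4273, 0.1024, 0.0654]
tcp_rot: [0.094, 0.702, -0.095, 0.7]
contact_force: [-10.3, -2.5, 15.5]
opening: 0.74
```

>>> drive_tool --pt "0.1 0 0 0 0.5" --pt "0 0 0 0 0.5"

```text
time: 12.2
eef_pos: [0.4273, 0.1024, 0.0653]
tcp_rot: [0.094, 0.702, -0.095, 0.699]
contact_force: [-13.2, -1.9, 21.0]
opening: 0.74
```

Contact came at TCP z = 0.0655, where the seat was expected. I back off the preload, release and rise.

>>> drive_tool --pt "-0.35 0 0 0 0.5" --pt "0 0 0 0 0.8" --pt "0 0 0 0 0.9" --pt "0 0 0 0 1" --pt "0 0 0 0 1" --pt "0 0 0 0 1" --pt "-1 0 0 0 1" --pt "-3 0 0 0 1" --pt "-4 0 0 0 1" --pt "-4 0 0 0 1"

```text
time: 13.2
eef_pos: [0.4268, 0.1024, 0.1869]
tcp_rot: [0.095, 0.701, -0.095, 0.7]
contact_force: [1.4, -0.3, -0.1]
opening: 0.997
```

>>> drive_tool --pt "-4 0 0 0 1" --pt "-3 0 0 0 1" --pt "0 0 0 0 1" --pt "0 0 0 0 1"

```text
time: 13.6
eef_pos: [0.4275, 0.1024, 0.2565]
tcp_rot: [0.095, 0.7, -0.095, 0.702]
contact_force: [-0.8, -0.8, -0.8]
opening: 1.001
```

```bash
python3 - <<'E'
from h import *
c=cam("wrist","w_in4"); delta([.6164,.2123,.2],74.6)
print([proj(c,[.4277,.1022,z]).round(1) for z in (.073,.08,.088,.116)])
cv2.imwrite("pics/in4.png",cv2.resize(c["bgr"][140:300,240:400],(480,480)))
E
```

```text
eef [0.4268 0.1024 0.2549] toolx [-0.001 -0.    -1.   ] jaw yaw 74.6 d cm [ 5.48 15.63 15.36] turn -0.001309603269106674 q6 -1.30 op 0.999 t 13.7 F [-1.7  0.2 -0.4]
[array([325. , 211.2]), array([325., 213.]), array([325.1, 215.2]), array([325.1, 223.9])]
```

View pics/in4.png

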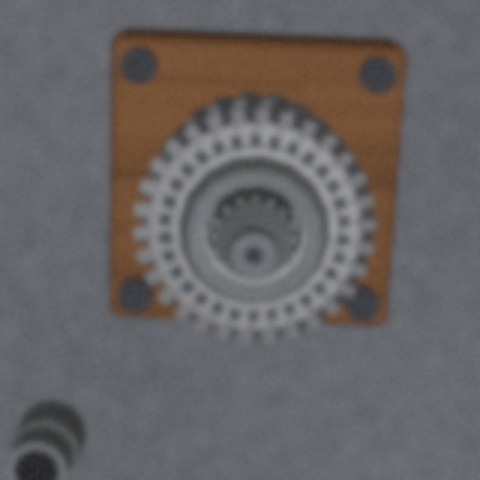

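The gear is seated and centred within 1 mm: its face centre is at (324.7,214) against a predicted (325,213). Next is the brass ring.

>>> drive_tool --pt "0.5 2.2 2.2 0 1" --pt "0.8 2.2 2.2 0 1" --pt "0.8 2.2 2.2 0 1" --pt "0.8 2.2 2.2 0 1" --pt "0.8 2.2 2.2 0 1" --pt "0.8 2.2 2.2 0 1" --pt "0.9 2.4 2.2 0 1" --pt "0 0 0 0 1" --pt "0 0 0 0 1" --pt "0 0 0 0 1"

```text
time: 14.65
eef_pos: [0.6161, 0.2115, 0.2004]
tcp_rot: [0.095, 0.701, -0.095, 0.7]
contact_force: [-0.7, -1.1, -0.2]
opening: 0.999
```

```bash
python3 - <<'E'
from h import *
c=cam("wrist","w_ring"); u,v=proj(c,[.6164,.2133,.0045]); print(u,v)
for thr in (40,60,80):
    b=blob(c,u,v,60,thr); p=plane(c,b[0],b[1],.0045); print(np.round(b,1),p.round(4))
m=lambda w:(w[:,:,2]-w[:,:,0]>25)
b=blob(c,u,v,60,mask=m); p=plane(c,b[0],b[1],.0045); print(np.round(b,1),p.round(4)); p[2]=.002
delta(p,74.6)
E
```

```text
327.6990101485001 208.49389696854865
[325.2 208.4  61.5] [0.6158 0.2113 0.0045]
[325.2 208.7  59.8] [0.616  0.2112 0.0045]
[327.5 227.3  27.2] [0.6325 0.2087 0.0045]
[325.2 208.6  61.6] [0.6159 0.2112 0.0045]
eef [0.6163 0.2114 0.2012] toolx [-0.001 -0.    -1.   ] jaw yaw 74.6 d cm [19.92 -0.02 -0.02] turn -0.01709861717012018 q6 -1.13 op 1.001 t 14.7 F [ 0.8 -0.1  0.1]
```

>>> drive_tool --pt "3 0 0 0 1" --pt "3.5 0 0 0 1" --pt "3.5 0 0 0 1" --pt "3.5 0 0 0 1" --pt "3 0 0 0 1" --pt "2 0 0 0 1" --pt "1 0 0 0 1" --pt "0.3 0 0 0 1" --pt "0 0 0 0 1" --pt "0 0 0 0 0.4"

```text
time: 15.7
eef_pos: [0.6184, 0.2121, 0.0053]
tcp_rot: [0.095, 0.7, -0.094, 0.702]
contact_force: [-0.5, 1.1, 0.3]
opening: 0.859
```

>>> drive_tool --pt "0 0 0 0 0.4" --pt "0 0 0 0 0.4" --pt "0 0 0 0 0.4" --pt "0 0 0 0 0.4" --pt "0 0 0 0 0.4" --pt "0 0 0 0 0.4" --pt "0 0 0 0 0.4" --pt "0 0 0 0 0.4" --force 35

```text
time: 16.5
eef_pos: [0.6206, 0.2129, 0.008]
tcp_rot: [0.096, 0.698, -0.094, 0.703]
contact_force: [-1.5, 0.1, 10.9]
opening: 0.4
```

```bash
python3 - <<'E'
from h import *
c=cam("wrist"); delta([.4272,.1024,.15],74.6)
cv2.imwrite("pics/ring2.png",c["bgr"][180:440,180:460])
E
```

```text
eef [0.6206 0.2129 0.008 ] toolx [ 0.007  0.002 -1.   ] jaw yaw 74.6 d cm [-14.37 -15.73 -15.61] turn -0.006457560853789346 q6 -1.13 op 0.402 t 16.6 F [-0.4  1.  11.4]
```

View pics/ring2.png

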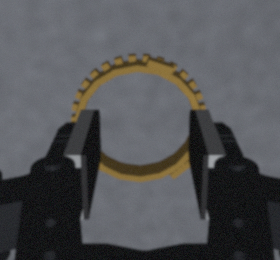

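The fingers closed over the ring's top: the tips retreat as modelled (about 4 mm at 54 mm), so I was too high. I lift, re-open, re-measure and go deeper.

>>> drive_tool --pt "-1 0 0 0 0.4" --pt "-1 0 0 0 0.4" --pt "-2 0 0 0 1" --pt "-3 0 0 0 1" --pt "-3 0 0 0 1" --pt "-2 0 0 0 1" --pt "0 0 0 0 1" --pt "0 0 0 0 1" --pt "0 0 0 0 1"

```text
time: 17.45
eef_pos: [0.6159, 0.2116, 0.1212]
tcp_rot: [0.094, 0.702, -0.095, 0.7]
contact_force: [0.9, -0.3, -0.0]
opening: 0.998
```

```bash
python3 - <<'E'
from h import *
c=cam("wrist","w_ring3"); u,v=proj(c,[.6164,.2125,.0045]); print(u,v)
m=lambda w:(w[:,:,2]-w[:,:,0]>25)
b=blob(c,u,v,75,mask=m); p=plane(c,b[0],b[1],.0045); print(np.round(b,1),p.round(4)); p[2]=-.001
delta(p,74.6)
E
```

```text
327.31276395191645 233.63050230094478
[324.8 233.9  79. ] [0.6162 0.2108 0.0045]
eef [0.6158 0.2116 0.121 ] toolx [-0.004 -0.001 -1.   ] jaw yaw 74.6 d cm [12.2  -0.05  0.1 ] turn -0.002516700860738297 q6 -1.13 op 1.002 t 17.5 F [-0.4 -0.8  0.2]
```

>>> drive_tool --pt "3 -0.05 0 0 1" --pt "3 0 0.05 0 1" --pt "2.5 0 0 0 1" --pt "2 0 0 0 1" --pt "1 0 0 0 1" --pt "0.6 0 0 0 1" --pt "0 0 0 0 1" --pt "0 0 0 0 1" --pt "0 0 0 0 1"

```text
time: 18.4
eef_pos: [0.6186, 0.2115, 0.0038]
tcp_rot: [0.095, 0.7, -0.094, 0.702]
contact_force: [0.4, 0.4, 0.6]
opening: 1.002
```

>>> drive_tool --pt "0.4 0 -0.15 0 1" --pt "0 0 0 0 1" --pt "0 0 0 0 1"

```text
time: 18.7
eef_pos: [0.6159, 0.2117, -0.0016]
tcp_rot: [0.095, 0.701, -0.095, 0.701]
contact_force: [0.7, 0.7, -0.3]
opening: 1.003
```

>>> drive_tool --pt "0 0 0 0 0.55" --pt "0 0 0 0 0.5" --pt "0 0 0 0 0.5" --pt "0 0 0 0 0.5" --pt "0 0 0 0 0.5" --pt "0 0 0 0 0.5" --pt "0 0 0 0 0.5" --pt "0 0 0 0 0.5" --force 35

```text
time: 19.5
eef_pos: [0.6166, 0.2118, -0.0009]
tcp_rot: [0.095, 0.7, -0.095, 0.701]
contact_force: [-0.9, 0.2, 4.7]
opening: 0.608
```

>>> drive_tool --pt "-0.5 0 0 0 0.5" --pt "-1 0 0 0 0.5" --pt "-2 0 0 0 0.5" --pt "-3 0 0 0 0.5" --pt "-3 0 0 0 0.5" --pt "-3 0 0 0 0.5" --pt "-2 0 0 0 0.5" --pt "-0.5 0 0 0 0.5" --pt "0 0 0 0 0.5" --pt "0 0 0 0 0.5"

```text
time: 20.5
eef_pos: [0.6151, 0.2114, 0.1466]
tcp_rot: [0.094, 0.702, -0.095, 0.7]
contact_force: [-0.2, -0.4, -0.8]
opening: 0.606
```

```bash
python3 - <<'E'
from h import *
c=cam("wrist"); delta([.4272,.1024,.15],74.6)
cv2.imwrite("pics/ring4.png",c["bgr"][180:440,180:460])
E
```

```text
eef [0.6149 0.2114 0.1461] toolx [-0.004 -0.001 -1.   ] jaw yaw 74.6 d cm [ -0.31 -15.5  -15.2 ] turn -0.0022042746265071855 q6 -1.13 op 0.610 t 20.6 F [-0.3  0.1 -0.8]
```

View pics/ring4.png

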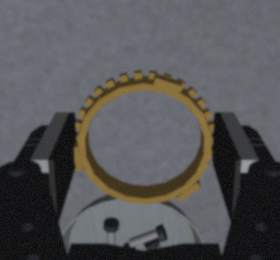

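The ring is now held squarely by its outer rim. I carry it to the input shaft.

>>> drive_tool --pt "-0.3 -1 -1 0 0.5" --pt "0 -2 -2 0 0.5" --pt "0 -2.5 -2.5 0 0.5" --pt "0 -2.5 -2.5 0 0.5" --pt "0 -2.5 -2.5 0 0.5" --pt "0 -2 -2 0 0.5" --pt "0 -2 -1.7 0 0.5" --pt "0 -1 -1 0 0.5" --pt "0 0 0 0 0.5" --pt "0 0 0 0 0.5"

```text
time: 21.55
eef_pos: [0.4283, 0.1026, 0.1507]
tcp_rot: [0.095, 0.701, -0.095, 0.7]
contact_force: [0.1, 0.4, 0.2]
opening: 0.608
```

```bash
python3 -c "
from h import *
delta([.4272,.1024,.083],74.6)"
```

```text
eef [0.4283 0.1026 0.1507] toolx [-0.001  0.    -1.   ] jaw yaw 74.6 d cm [ 6.77 -0.05 -0.1 ] turn -0.027105442157633775 q6 -1.30 op 0.608 t 21.6 F [0.1 0.4 0.2]
```

>>> drive_tool --pt "1 -0.05 -0.1 0 0.5" --pt "1 0 0 0 0.5" --pt "1 0 0 0 0.5" --pt "1 0 0 0 0.5" --pt "1 0 0 0 0.5" --pt "0.6 0 0 0 0.5" --pt "0.3 0 0 0 0.5" --pt "0 0 0 0 0.5" --pt "0 0 0 0 0.5"

```text
time: 22.45
eef_pos: [0.4276, 0.1024, 0.0927]
tcp_rot: [0.095, 0.7, -0.095, 0.701]
contact_force: [-0.0, -0.2, 0.3]
opening: 0.609
```

>>> drive_tool --pt "0.2 0 0 0 0.5" --pt "0.2 0 0 0 0.5" --pt "0 0 0 0 0.5"

```text
time: 22.75
eef_pos: [0.4272, 0.1024, 0.0882]
tcp_rot: [0.095, 0.701, -0.095, 0.701]
contact_force: [-0.2, -0.0, -0.2]
opening: 0.608
```

>>> drive_tool --pt "0.2 0 0 0 0.5" --pt "0 0 0 0 0.5"

```text
time: 22.95
eef_pos: [0.4271, 0.1024, 0.0861]
tcp_rot: [0.095, 0.701, -0.095, 0.701]
contact_force: [-0.1, 0.5, -0.5]
opening: 0.607
```

>>> drive_tool --pt "0.15 0 0 0 0.5" --pt "0 0 0 0 0.5"

```text
time: 23.15
eef_pos: [0.4272, 0.1024, 0.0846]
tcp_rot: [0.095, 0.701, -0.095, 0.701]
contact_force: [-0.3, 0.7, -0.5]
opening: 0.608
```

>>> drive_tool --pt "0.15 0 0 0 0.5" --pt "0 0 0 0 0.5"

```text
time: 23.35
eef_pos: [0.4272, 0.1024, 0.0832]
tcp_rot: [0.095, 0.701, -0.095, 0.701]
contact_force: [-0.5, 0.7, -1.0]
opening: 0.611
```

>>> drive_tool --pt "0.15 0 0 0 0.5" --pt "0 0 0 0 0.5"

```text
time: 23.55
eef_pos: [0.4275, 0.1024, 0.0818]
tcp_rot: [0.095, 0.701, -0.095, 0.701]
contact_force: [1.0, 0.0, -0.1]
opening: 0.608
```

>>> drive_tool --pt "0.15 0 0 0 0.5" --pt "0 0 0 0 0.5"

```text
time: 23.75
eef_pos: [0.4278, 0.1024, 0.0805]
tcp_rot: [0.095, 0.7, -0.095, 0.701]
contact_force: [0.8, -0.7, -0.4]
opening: 0.609
```

>>> drive_tool --pt "0.1 0 0 0 0.5" --pt "0 0 0 0 0.5"

```text
time: 23.95
eef_pos: [0.4279, 0.1023, 0.0797]
tcp_rot: [0.095, 0.7, -0.095, 0.701]
contact_force: [1.7, -0.0, 0.8]
opening: 0.609
```

Sliding over the cone with no resistance. I continue to contact.

>>> drive_tool --pt "0.1 0 0 0 0.5" --pt "0 0 0 0 0.5"

```text
time: 24.15
eef_pos: [0.4283, 0.1023, 0.0792]
tcp_rot: [0.095, 0.7, -0.095, 0.701]
contact_force: [1.1, 0.2, 5.0]
opening: 0.608
```

>>> drive_tool --pt "0.1 0 0 0 0.5" --pt "0 0 0 0 0.5"

```text
time: 24.35
eef_pos: [0.4284, 0.1023, 0.0789]
tcp_rot: [0.095, 0.7, -0.095, 0.701]
contact_force: [-1.1, -0.5, 9.6]
opening: 0.604
```

>>> drive_tool --pt "0.1 0 0 0 0.5" --pt "0 0 0 0 0.5"

```text
time: 24.55
eef_pos: [0.4285, 0.1023, 0.0789]
tcp_rot: [0.095, 0.7, -0.095, 0.701]
contact_force: [-4.4, -1.5, 15.5]
opening: 0.61
```

Contact came at 0.079, as predicted. I release, rise and go to the synchroniser.

>>> drive_tool --pt "-0.25 0 0 0 0.5" --pt "0 0 0 0 0.7" --pt "0 0 0 0 0.85" --pt "0 0 0 0 1" --pt "0 0 0 0 1" --pt "-1 0 0 0 1" --pt "-3 0 0 0 1" --pt "-4 0 0 0 1" --pt "-4 0 0 0 1" --pt "-3 0 0 0 1"

```text
time: 25.55
eef_pos: [0.4279, 0.1024, 0.2324]
tcp_rot: [0.095, 0.699, -0.095, 0.702]
contact_force: [1.0, -0.3, 0.2]
opening: 0.998
```

>>> drive_tool --pt "-1 0 0 0 1" --pt "0 0 0 0 1" --pt "0 0 0 0 1"

```text
time: 25.85
eef_pos: [0.4264, 0.1024, 0.2372]
tcp_rot: [0.095, 0.702, -0.095, 0.7]
contact_force: [0.1, 0.4, -0.3]
opening: 1.003
```

```bash
python3 - <<'E'
from h import *
c=cam("wrist","w_in5"); delta([.3717,-.2625,.16],74.6)
z=.0845
u,v=proj(c,[.4277,.1022,z])
b=blob(c,u,v,45,mask=lambda w:(w[:,:,2]-w[:,:,0]>20)&(w[:,:,1]-w[:,:,0]>12)); print(u,v,np.round(b,1),plane(c,b[0],b[1],z).round(4))
cv2.imwrite("pics/in5.png",cv2.resize(c["bgr"][140:300,240:400],(480,480)))
E
```

```text
eef [0.4261 0.1024 0.2365] toolx [-0.004 -0.    -1.   ] jaw yaw 74.6 d cm [  7.68 -36.61   4.48] turn -0.0026245879946174 q6 -1.30 op 0.999 t 25.9 F [ 0.2 -0.5 -0.7]
325.82849799555936 222.32454080400254 [317.1 217.6  82.1] [0.4224 0.0968 0.0845]
```

View pics/in5.png

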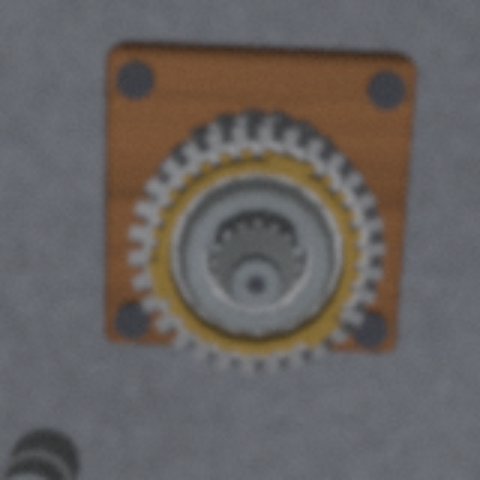

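The ring sits concentric and flat on the gear. I go to the synchroniser by a curved path, because the straight line passes inside the minimum reach.

>>> drive_tool --pt "0 -3.7 1.5 0 1" --pt "0 -3.7 1.5 0 1" --pt "0 -3.7 1.5 0 1" --pt "0 -3.7 1.5 0 1" --pt "0.5 -3.7 1.5 0 1" --pt "0.7 -3.7 -0.6 0 1" --pt "1.6 -3.7 -0.6 0 1" --pt "1.6 -3.6 -0.6 0 1" --pt "1.6 -3.6 -0.6 0 1" --pt "1.6 -3.5 -0.6 0 1"

```text
time: 26.9
eef_pos: [0.3716, -0.2626, 0.1599]
tcp_rot: [0.096, 0.702, -0.094, 0.7]
contact_force: [0.5, -0.6, -0.4]
opening: 1.002
```

>>> drive_tool --pt "0 0 0 0 1" --pt "0 0 0 0 1" --pt "0 0 0 0 1"

```text
time: 27.2
eef_pos: [0.3735, -0.2616, 0.1621]
tcp_rot: [0.095, 0.701, -0.094, 0.7]
contact_force: [-0.1, -0.5, 0.1]
opening: 0.998
```

```bash
python3 - <<'E'
from h import *
c=cam("wrist","w_syn"); u,v=proj(c,[.3717,-.263,.008]); print(u,v)
for thr in (60,90,120):
    b=blob(c,u,v,62,thr); p=plane(c,b[0],b[1],.008); print(np.round(b,1),p.round(4))
p[2]=-.002; delta(p,74.6)
E
```

```text
322.7463402138748 218.2125764291646
[321.6 217.5  85.5] [ 0.3709 -0.2637  0.008 ]
[321.6 217.4  84.5] [ 0.3709 -0.2637  0.008 ]
[321.6 217.5  83.7] [ 0.3709 -0.2637  0.008 ]
eef [ 0.3738 -0.2615  0.1626] toolx [-0.     0.001 -1.   ] jaw yaw 74.7 d cm [16.46 -0.29 -0.22] turn 0.07504929432819551 q6 -2.14 op 0.999 t 27.2 F [-0.2  0.4  0.5]
```

>>> drive_tool --pt "3 -0.25 -0.2 0 1" --pt "3 0 0 0 1" --pt "3 0 0 0 1" --pt "3 0 0 0 1" --pt "2 0 0 0 1" --pt "1.2 0 0 0 1" --pt "0.8 0 0 0 1" --pt "0.4 0 0 0 1" --pt "0 0 0 0 1" --pt "0 0 0 0 1"

```text
time: 28.25
eef_pos: [0.3715, -0.2649, -0.0003]
tcp_rot: [0.094, 0.7, -0.095, 0.701]
contact_force: [-0.4, -0.7, 0.7]
opening: 1.0
```

>>> drive_tool --pt "0 0 0 0 1"

```text
time: 28.35
eef_pos: [0.3714, -0.2649, -0.0003]
tcp_rot: [0.094, 0.7, -0.095, 0.701]
contact_force: [0.4, -1.0, 1.3]
opening: 1.001
```

>>> drive_tool --pt "0.1 0 -0.1 0 1" --pt "0 0 0 0 0.6" --pt "0 0 0 0 0.5" --pt "0 0 0 0 0.5" --pt "0 0 0 0 0.5" --pt "0 0 0 0 0.5" --pt "0 0 0 0 0.5" --pt "0 0 0 0 0.5" --pt "0 0 0 0 0.5" --force 50

```text
time: 29.25
eef_pos: [0.3699, -0.2638, -0.0012]
tcp_rot: [0.095, 0.701, -0.094, 0.7]
contact_force: [-2.9, 2.5, 8.8]
opening: 0.729
```

>>> drive_tool --pt "-0.5 0 0 0 0.5" --pt "-1 0 0 0 0.5" --pt "-2 0 0 0 0.5" --pt "-3 0 0 0 0.5" --pt "-3 0 0 0 0.5" --pt "-3 0 0 0 0.5" --pt "-2 0 0 0 0.5" --pt "-1.5 0 0 0 0.5" --pt "0 0 0 0 0.5" --pt "0 0 0 0 0.5"

```text
time: 30.25
eef_pos: [0.3697, -0.2638, 0.1576]
tcp_rot: [0.095, 0.701, -0.095, 0.701]
contact_force: [0.6, 0.6, -2.6]
opening: 0.726
```

```bash
python3 -c "
from h import *
cam('wrist','syn_held'); delta([.4274,.1023,.16],74.6)"
```

```text
eef [ 0.3693 -0.2634  0.1568] toolx [-0.001  0.001 -1.   ] jaw yaw 74.6 d cm [-0.28 36.8  -4.12] turn -0.003994494306923002 q6 -2.15 op 0.731 t 30.3 F [ 0.1  0.5 -2.1]
```

The synchroniser is held: the wrist reads 2.6 N of weight and the opening is 0.73. I carry it back along the curve.

>>> drive_tool --pt "-0.3 2.5 0.6 0 0.5" --pt "0 3.5 0.6 0 0.5" --pt "0 4 0.6 0 0.5" --pt "0 4 0.6 0 0.5" --pt "0 4 0.6 0 0.5" --pt "0 4 -1.4 0 0.5" --pt "0 4 -1.4 0 0.5" --pt "0 4 -1.4 0 0.5" --pt "0 3.8 -1.4 0 0.5" --pt "0 3 -1.4 0 0.5"

```text
time: 31.3
eef_pos: [0.4277, 0.1033, 0.1592]
tcp_rot: [0.094, 0.702, -0.094, 0.7]
contact_force: [1.2, -0.1, -2.3]
opening: 0.727
```

>>> drive_tool --pt "0 0 0 0 0.5" --pt "0 0 0 0 0.5" --pt "0 0 0 0 0.5"

```text
time: 31.6
eef_pos: [0.4288, 0.1007, 0.16]
tcp_rot: [0.095, 0.701, -0.095, 0.7]
contact_force: [-1.1, 0.4, -2.5]
opening: 0.729
```

```bash
python3 -c "
from h import *
delta([.4269,.1024,.09],74.6)"
```

```text
eef [0.4288 0.1007 0.16  ] toolx [-0.002 -0.    -1.   ] jaw yaw 74.6 d cm [ 7.    0.12 -0.22] turn -0.036489403684043964 q6 -1.30 op 0.729 t 31.6 F [-1.1  0.4 -2.5]
```

>>> drive_tool --pt "0.5 0.12 -0.2 0 0.5" --pt "1 0 0 0 0.5" --pt "1 0 0 0 0.5" --pt "1 0 0 0 0.5" --pt "0.3 0 0 0 0.5" --pt "0 0 0 0 0.5" --pt "0 0 0 0 0.5"

```text
time: 32.3
eef_pos: [0.4277, 0.1031, 0.1229]
tcp_rot: [0.095, 0.701, -0.095, 0.701]
contact_force: [0.4, -0.2, -1.9]
opening: 0.721
```

>>> drive_tool --pt "0.4 0 0 0 0.5" --pt "0.4 0 0 0 0.5" --pt "0.4 0 0 0 0.5" --pt "0 0 0 0 0.5"

```text
time: 32.7
eef_pos: [0.4269, 0.1031, 0.11]
tcp_rot: [0.095, 0.701, -0.095, 0.7]
contact_force: [-0.4, 0.8, -3.3]
opening: 0.727
```

>>> drive_tool --pt "0.4 0 0 0 0.5" --pt "0.4 0 0 0 0.5" --pt "0.4 0 0 0 0.5" --pt "0 0 0 0 0.5"

```text
time: 33.1
eef_pos: [0.4269, 0.1031, 0.098]
tcp_rot: [0.095, 0.701, -0.095, 0.7]
contact_force: [-0.4, 1.5, -1.8]
opening: 0.729
```

>>> drive_tool --pt "0.3 0 0 0 0.5" --pt "0.2 0 0 0 0.5" --pt "0 0 0 0 0.5"

```text
time: 33.4
eef_pos: [0.4273, 0.103, 0.0935]
tcp_rot: [0.095, 0.701, -0.095, 0.701]
contact_force: [0.0, 0.3, -1.9]
opening: 0.728
```

>>> drive_tool --pt "0.2 0 0 0 0.5" --pt "0.2 0 0 0 0.5" --pt "0 0 0 0 0.5"

```text
time: 33.7
eef_pos: [0.4273, 0.1031, 0.0895]
tcp_rot: [0.095, 0.701, -0.095, 0.701]
contact_force: [0.6, 0.6, -2.4]
opening: 0.728
```

>>> drive_tool --pt "0.15 0 0 0 0.5" --pt "0 0 0 0 0.5"

```text
time: 33.9
eef_pos: [0.4274, 0.1031, 0.0882]
tcp_rot: [0.095, 0.701, -0.095, 0.701]
contact_force: [-0.4, -0.2, -2.7]
opening: 0.724
```

>>> drive_tool --pt "0.1 0 0 0 0.5" --pt "0 0 0 0 0.5"

```text
time: 34.1
eef_pos: [0.4276, 0.1031, 0.0879]
tcp_rot: [0.095, 0.701, -0.095, 0.701]
contact_force: [-2.1, 0.0, 2.9]
opening: 0.726
```

>>> drive_tool --pt "0.1 0 0 0 0.5" --pt "0 0 0 0 0.5"

```text
time: 34.3
eef_pos: [0.4277, 0.1031, 0.0878]
tcp_rot: [0.095, 0.701, -0.095, 0.7]
contact_force: [-6.0, -0.5, 8.2]
opening: 0.726
```

Contact came at 0.0878, as predicted. I release and go to the small gear.

>>> drive_tool --pt "-0.2 0 0 0 0.5" --pt "0 0 0 0 0.8" --pt "0 0 0 0 0.9" --pt "0 0 0 0 1" --pt "0 0 0 0 1" --pt "-1 0 0 0 1" --pt "-3 0 0 0 1" --pt "-4 0 0 0 1" --pt "-4 0 0 0 1" --pt "-3 0 0 0 1"

```text
time: 35.3
eef_pos: [0.4282, 0.1031, 0.242]
tcp_rot: [0.095, 0.699, -0.095, 0.702]
contact_force: [0.8, -0.5, 0.3]
opening: 1.007
```

>>> drive_tool --pt "0 0 0 0 1" --pt "0 0 0 0 1"

```text
time: 35.5
eef_pos: [0.4278, 0.1031, 0.2396]
tcp_rot: [0.095, 0.7, -0.095, 0.702]
contact_force: [0.5, -0.3, -1.5]
opening: 0.997
```

```bash
python3 - <<'E'
from h import *
c=cam("wrist","w_in6"); z=.097; u,v=proj(c,[.4277,.1022,z])
b=blob(c,u,v,60,mask=lambda w:(w.sum(2)<160)); print(u,v,np.round(b,1),plane(c,b[0],b[1],z).round(4)); delta([.446,-.1025,.16],74.6)
E
```

```text
324.13542214054536 223.05767603178046 [324.1 223.7  86.5] [0.4282 0.102  0.097 ]
eef [0.4271 0.103  0.238 ] toolx [-0.001 -0.    -1.   ] jaw yaw 74.6 d cm [  7.8  -19.31   7.29] turn -0.0001537752909541723 q6 -1.30 op 0.998 t 35.5 F [-0.4 -0.4 -0.1]
```

>>> drive_tool --pt "0 -2.4 0.9 0 1" --pt "0 -2.4 0.9 0 1" --pt "0 -2.4 0.9 0 1" --pt "0 -2.4 0.9 0 1" --pt "1 -2.4 0.9 0 1" --pt "2 -2.4 0.9 0 1" --pt "2 -2.4 0.9 0 1" --pt "2 -2.4 0.9 0 1" --pt "0 0 0 0 1" --pt "0 0 0 0 1"

```text
time: 36.55
eef_pos: [0.4447, -0.1007, 0.1666]
tcp_rot: [0.096, 0.702, -0.095, 0.699]
contact_force: [-0.4, 0.2, 0.8]
opening: 0.998
```

```bash
python3 - <<'E'
from h import *
c=cam("wrist","w_small"); u,v=proj(c,[.446,-.1025,.01]); print(u,v)
for thr in (40,60,80):
    b=blob(c,u,v,62,thr); p=plane(c,b[0],b[1],.01); print(np.round(b,1),p.round(4))
p[2]=0; delta(p,74.6)
w=cv2.imread("pics/w_in6.png")[120:320,200:450]; cv2.imwrite("pics/pair.png",np.hstack([cv2.resize(w,(375,300)),cv2.resize(c["bgr"],(400,300))]))
E
```

```text
323.4323459475732 221.928440498709
[320.3 223.1  71.3] [ 0.4462 -0.105   0.01  ]
[321.4 221.8  68.2] [ 0.4455 -0.104   0.01  ]
[322.  221.   64.7] [ 0.445  -0.1034  0.01  ]
eef [ 0.4454 -0.1006  0.1677] toolx [-0.002  0.001 -1.   ] jaw yaw 74.6 d cm [16.77 -0.3   0.07] turn -0.01623428742603039 q6 -1.75 op 0.996 t 36.6 F [-0.5  0.2  0.4]
```

View pics/pair.png

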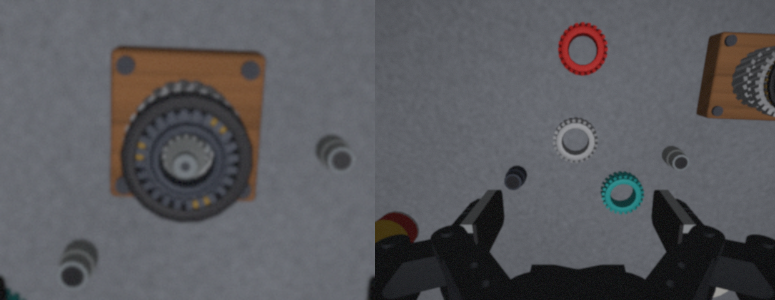

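The synchroniser is seated, 0.6 mm off axis, and the small bright gear below is clear of its neighbours. I descend on it.

>>> drive_tool --pt "3 -0.3 0.05 0 1" --pt "3 0 0 0 1" --pt "3 0 0 0 1" --pt "3 0 0 0 1" --pt "2.2 0 0 0 1" --pt "1.2 0 0 0 1" --pt "0.8 0 0 0 1" --pt "0.4 0 0 0 1" --pt "0 0 0 0 1" --pt "0 0 0 0 1"

```text
time: 37.6
eef_pos: [0.4464, -0.1045, 0.0033]
tcp_rot: [0.094, 0.7, -0.095, 0.701]
contact_force: [-0.2, 0.7, 0.0]
opening: 1.003
```

```bash
python3 -c "
from h import *
delta([.4455,-.104,0],74.6)"
```

```text
eef [ 0.4464 -0.1045  0.0033] toolx [ 0.002 -0.001 -1.   ] jaw yaw 74.6 d cm [ 0.33  0.02 -0.11] turn 0.007276214769802891 q6 -1.75 op 1.003 t 37.6 F [-0.2  0.7  0. ]
```

>>> drive_tool --pt "0.3 0 -0.1 0 1" --pt "0 0 0 0 0.6" --pt "0 0 0 0 0.5" --pt "0 0 0 0 0.5" --pt "0 0 0 0 0.5" --pt "0 0 0 0 0.5" --pt "0 0 0 0 0.5" --pt "0 0 0 0 0.5" --pt "0 0 0 0 0.5" --force 50

```text
time: 38.5
eef_pos: [0.4449, -0.1039, 0.0001]
tcp_rot: [0.095, 0.701, -0.095, 0.701]
contact_force: [-1.2, 1.2, 4.5]
opening: 0.616
```

>>> drive_tool --pt "-0.5 0 0 0 0.5" --pt "-1 0 0 0 0.5" --pt "-2 0 0 0 0.5" --pt "-3 0 0 0 0.5" --pt "-4 0 0 0 0.5" --pt "-4 0 0 0 0.5" --pt "-3 0 0 0 0.5" --pt "-2 0 0 0 0.5" --pt "0 0 0 0 0.5" --pt "0 0 0 0 0.5"

```text
time: 39.5
eef_pos: [0.4442, -0.1037, 0.194]
tcp_rot: [0.095, 0.701, -0.095, 0.701]
contact_force: [0.1, 0.7, -3.2]
opening: 0.617
```

```bash
python3 -c "
from h import *
cam('wrist','small_held'); delta([.506,.3823,.19],74.6)"
```

```text
eef [ 0.4436 -0.1035  0.1928] toolx [-0.002  0.001 -1.   ] jaw yaw 74.6 d cm [ 0.32 48.49 -6.89] turn -0.004409937744554782 q6 -1.75 op 0.611 t 39.5 F [-0.6 -0.4 -2.5]
```

>>> drive_tool --pt "0 2 -0.2 0 0.5" --pt "0 3.5 -0.5 0 0.5" --pt "0 4 -0.6 0 0.5" --pt "0 4 -0.6 0 0.5" --pt "0 4 -0.6 0 0.5" --pt "0 4 -0.6 0 0.5" --pt "0 4 -0.6 0 0.5" --pt "0 4 -0.6 0 0.5" --pt "0 4 -0.6 0 0.5" --pt "0 4 -0.6 0 0.5"

```text
time: 40.55
eef_pos: [0.4898, 0.2735, 0.1914]
tcp_rot: [0.094, 0.702, -0.095, 0.699]
contact_force: [0.3, -0.2, -2.5]
opening: 0.612
```

>>> drive_tool --pt "0 4 -0.5 0 0.5" --pt "0 3 -0.4 0 0.5" --pt "0 2.5 -0.3 0 0.5" --pt "0 1.5 -0.2 0 0.5" --pt "0 0 0 0 0.5" --pt "0 0 0 0 0.5" --pt "0 0 0 0 0.5"

```text
time: 41.25
eef_pos: [0.5067, 0.3807, 0.1937]
tcp_rot: [0.095, 0.701, -0.096, 0.7]
contact_force: [0.0, 0.7, -1.7]
opening: 0.614
```

```bash
python3 -c "
from h import *
delta([.506,.3818,.122],74.6)"
```

```text
eef [0.5067 0.3807 0.1937] toolx [-0.001 -0.001 -1.   ] jaw yaw 74.5 d cm [ 7.17  0.09 -0.09] turn -0.058157781394939434 q6 -0.82 op 0.614 t 41.2 F [ 0.   0.7 -1.7]
```

>>> drive_tool --pt "1 0.1 -0.1 0 0.5" --pt "1.5 0 0 0 0.5" --pt "1.5 0 0 0 0.5" --pt "1.5 0 0 0 0.5" --pt "1 0 0 0 0.5" --pt "0.6 0 0 0 0.5" --pt "0 0 0 0 0.5" --pt "0 0 0 0 0.5" --pt "0 0 0 0 0.5"

```text
time: 42.15
eef_pos: [0.5069, 0.3836, 0.1244]
tcp_rot: [0.095, 0.7, -0.094, 0.701]
contact_force: [-0.4, 0.1, -1.9]
opening: 0.613
```

>>> drive_tool --pt "0.4 0 0 0 0.5" --pt "0.4 0 0 0 0.5" --pt "0.4 0 0 0 0.5" --pt "0.4 0 0 0 0.5" --pt "0 0 0 0 0.5" --pt "0 0 0 0 0.5"

```text
time: 42.75
eef_pos: [0.5061, 0.3831, 0.107]
tcp_rot: [0.095, 0.701, -0.095, 0.701]
contact_force: [0.1, -0.5, -2.1]
opening: 0.614
```

>>> drive_tool --pt "0.4 0 0 0 0.5" --pt "0.4 0 0 0 0.5" --pt "0 0 0 0 0.5"

```text
time: 43.05
eef_pos: [0.5057, 0.3829, 0.0984]
tcp_rot: [0.094, 0.701, -0.095, 0.7]
contact_force: [-0.5, 0.1, -2.7]
opening: 0.613
```

Past the taper with no contact. I continue to the seat.

>>> drive_tool --pt "0.4 0 0 0 0.5" --pt "0.4 0 0 0 0.5" --pt "0.4 0 0 0 0.5" --pt "0.4 0 0 0 0.5" --pt "0.4 0 0 0 0.5" --pt "0 0 0 0 0.5"

```text
time: 43.65
eef_pos: [0.5057, 0.3829, 0.0783]
tcp_rot: [0.094, 0.701, -0.095, 0.7]
contact_force: [-0.7, -0.3, -2.3]
opening: 0.611
```

>>> drive_tool --pt "0.4 0 0 0 0.5" --pt "0.3 0 0 0 0.5" --pt "0.2 0 0 0 0.5" --pt "0 0 0 0 0.5"

```text
time: 44.05
eef_pos: [0.506, 0.3831, 0.0699]
tcp_rot: [0.095, 0.701, -0.095, 0.7]
contact_force: [-0.5, -0.5, -2.1]
opening: 0.614
```

>>> drive_tool --pt "0.15 0 0 0 0.5" --pt "0 0 0 0 0.5"

```text
time: 44.25
eef_pos: [0.5062, 0.3832, 0.0687]
tcp_rot: [0.095, 0.701, -0.095, 0.701]
contact_force: [0.5, 0.2, -1.8]
opening: 0.615
```

>>> drive_tool --pt "0.15 0 0 0 0.5" --pt "0 0 0 0 0.5"

```text
time: 44.45
eef_pos: [0.5061, 0.3832, 0.0672]
tcp_rot: [0.095, 0.701, -0.095, 0.701]
contact_force: [-0.7, -1.0, -2.3]
opening: 0.614
```

>>> drive_tool --pt "0.1 0 0 0 0.5" --pt "0 0 0 0 0.5"

```text
time: 44.65
eef_pos: [0.5063, 0.3832, 0.0663]
tcp_rot: [0.095, 0.701, -0.095, 0.701]
contact_force: [-0.5, -0.7, -1.9]
opening: 0.616
```

>>> drive_tool --pt "0.1 0 0 0 0.5" --pt "0 0 0 0 0.5"

```text
time: 44.85
eef_pos: [0.5063, 0.3832, 0.0662]
tcp_rot: [0.095, 0.701, -0.095, 0.701]
contact_force: [-1.6, -1.7, 2.7]
opening: 0.614
```

>>> drive_tool --pt "0.1 0 0 0 0.5" --pt "0 0 0 0 0.5"

```text
time: 45.05
eef_pos: [0.5064, 0.3833, 0.0661]
tcp_rot: [0.095, 0.701, -0.095, 0.701]
contact_force: [-4.5, -3.4, 8.4]
opening: 0.613
```

Seated. I release, rise, and go to the bearing.

>>> drive_tool --pt "-0.15 0 0 0 0.5" --pt "0 0 0 0 0.8" --pt "0 0 0 0 0.9" --pt "0 0 0 0 1" --pt "0 0 0 0 1" --pt "-1 0 0 0 1" --pt "-3 0 0 0 1" --pt "-4 0 0 0 1" --pt "-4 0 0 0 1" --pt "-4 0 0 0 1"

```text
time: 46.05
eef_pos: [0.5061, 0.3832, 0.2282]
tcp_rot: [0.095, 0.701, -0.095, 0.701]
contact_force: [0.3, 0.7, -0.1]
opening: 1.001
```

>>> drive_tool --pt "0 0 0 0 1" --pt "0 0 0 0 1"

```text
time: 46.25
eef_pos: [0.5069, 0.3836, 0.2284]
tcp_rot: [0.096, 0.7, -0.094, 0.702]
contact_force: [0.2, -1.2, -0.7]
opening: 0.998
```

```bash
python3 - <<'E'
from h import *
c=cam("wrist","w_out2"); delta([.352,.2525,.16],74.6); print(proj(c,[.506,.3825,.086]),proj(c,[.506,.3825,.116]))
E
```

```text
eef [0.506  0.3831 0.226 ] toolx [ 0.  0. -1.] jaw yaw 74.6 d cm [  6.6  -16.68 -11.38] turn 0.0035096371098717327 q6 -0.81 op 1.002 t 46.3 F [ 1.   0.1 -0.5]
[323.08087914 222.07466952] [323.05874196 233.10133748]
```

>>> drive_tool --pt "0 -2 -1.4 0 1" --pt "0 -2.5 -1.7 0 1" --pt "0 -2.5 -1.7 0 1" --pt "0 -2.5 -1.7 0 1" --pt "1 -2.5 -1.7 0 1" --pt "2 -2.5 -1.7 0 1" --pt "2 -2.2 -1.5 0 1" --pt "2 0 0 0 1" --pt "0 0 0 0 1" --pt "0 0 0 0 1"

```text
time: 47.3
eef_pos: [0.3514, 0.2522, 0.155]
tcp_rot: [0.094, 0.702, -0.095, 0.7]
contact_force: [0.2, 0.4, 0.6]
opening: 1.001
```

```bash
python3 - <<'E'
from h import *
c=cam("wrist","w_brg"); u,v=proj(c,[.352,.2525,.0065]); print(u,v)
for thr in (40,60,80):
    b=blob(c,u,v,60,thr); p=plane(c,b[0],b[1],.0065); print(np.round(b,1),p.round(4))
p[2]=-.001; delta(p,74.6)
w=cv2.imread("pics/w_out2.png")[120:320,200:450]; cv2.imwrite("pics/pair2.png",np.hstack([cv2.resize(w,(375,300)),cv2.resize(c["bgr"],(400,300))]))
E
```

```text
326.2942581897259 222.52148393357436
[331.  235.9  56.6] [0.363  0.2532 0.0065]
[327.  233.8  28.8] [0.3606 0.2507 0.0065]
[327.2 235.1  25.9] [0.3616 0.2506 0.0065]
eef [0.3523 0.2527 0.156 ] toolx [-0. -0. -1.] jaw yaw 74.6 d cm [15.7   0.05  0.96] turn 0.0029385434240651875 q6 -0.91 op 1.001 t 47.4 F [ 0.2  0.2 -0.8]
```

View pics/pair2.png

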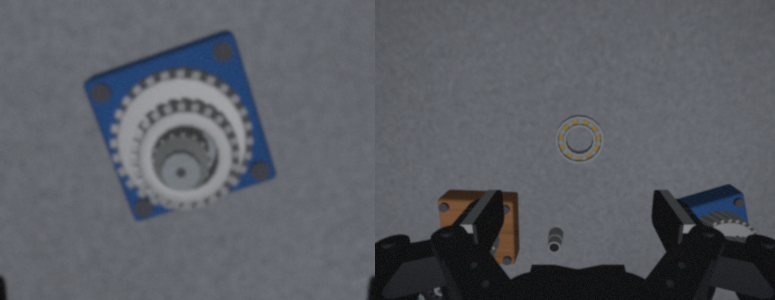

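The small gear sits flat and concentric on the output shaft. The bearing centre is at about (327,221.6), close to the prediction; I refine it with the brass cage.

```bash
python3 - <<'E'
from h import *
c=cam("wrist")
for k in (15,20,28):
    b=blob(c,327,222,45,mask=lambda w:(w[:,:,2]-w[:,:,0]>k)); p=plane(c,b[0],b[1],.011); print(np.round(b,1),p.round(4))
for thr in (20,28):
    b=blob(c,327,222,42,thr); print(np.round(b,1),plane(c,b[0],b[1],.0065).round(4))
g=cv2.GaussianBlur(cv2.cvtColor(c["bgr"],6),(3,3),0)
print(cv2.HoughCircles(g[170:275,275:380],cv2.HOUGH_GRADIENT,1,20,param1=60,param2=12,minRadius=30,maxRadius=42))
p[2]=-.0015; delta(p,74.6)
E
```

```text
[318.1 193.3   9.5] [0.3298 0.2532 0.011 ]
[349.1 203.3   9.1] [0.3429 0.273  0.011 ]
[295.9 216.6   8.4] [0.3421 0.2329 0.011 ]
[325.7 221.3  79.8] [0.3524 0.2528 0.0065]
[325.7 220.3  77.8] [0.3517 0.253  0.0065]
[[[50.5 49.5 36.5]
  [46.5 70.5 32.6]]]
eef [0.3527 0.2529 0.1566] toolx [ 0.001  0.    -1.   ] jaw yaw 74.6 d cm [15.81 -2.22 -0.51] turn 0.0033735559143508453 q6 -0.91 op 1.003 t 47.4 F [ 0.6 -0.1  0.1]
```

>>> drive_tool --pt "3 0 -0.05 0 1" --pt "3 0 0 0 1" --pt "3 0 0 0 1" --pt "3 0 0 0 1" --pt "2 0 0 0 1" --pt "1 0 0 0 1" --pt "0.6 0 0 0 1" --pt "0 0 0 0 1" --pt "0 0 0 0 1" --pt "0 0 0 0 1"

```text
time: 48.4
eef_pos: [0.3525, 0.2531, 0.001]
tcp_rot: [0.095, 0.7, -0.094, 0.702]
contact_force: [0.3, 1.1, -0.1]
opening: 1.0
```

```bash
python3 -c "
from h import *
delta([.352,.2528,-.0015],74.6)"
```

```text
eef [0.3525 0.2531 0.001 ] toolx [ 0.002  0.001 -1.   ] jaw yaw 74.6 d cm [ 0.25 -0.04 -0.04] turn 0.0028879747292052116 q6 -0.91 op 1.000 t 48.4 F [ 0.3  1.1 -0.1]
```

>>> drive_tool --pt "0.2 0 -0.05 0 1" --pt "0 0 0 0 0.6" --pt "0 0 0 0 0.5" --pt "0 0 0 0 0.5" --pt "0 0 0 0 0.5" --pt "0 0 0 0 0.5" --pt "0 0 0 0 0.5" --pt "0 0 0 0 0.5" --pt "0 0 0 0 0.5" --force 50

```text
time: 49.3
eef_pos: [0.3513, 0.253, -0.0013]
tcp_rot: [0.095, 0.701, -0.095, 0.701]
contact_force: [-2.1, 0.0, 6.7]
opening: 0.641
```

>>> drive_tool --pt "-0.5 0 0 0 0.5" --pt "-1 0 0 0 0.5" --pt "-2 0 0 0 0.5" --pt "-3 0 0 0 0.5" --pt "-4 0 0 0 0.5" --pt "-4 0 0 0 0.5" --pt "-2 0 0 0 0.5" --pt "-1 0 0 0 0.5" --pt "0 0 0 0 0.5" --pt "0 0 0 0 0.5"

```text
time: 50.3
eef_pos: [0.3501, 0.2523, 0.1715]
tcp_rot: [0.094, 0.701, -0.095, 0.7]
contact_force: [-0.6, -0.2, -2.1]
opening: 0.644
```

```bash
python3 -c "
from h import *
cam('wrist','brg_held'); delta([.506,.3825,.18],74.6)"
```

```text
eef [0.3498 0.2523 0.171 ] toolx [-0.003 -0.001 -1.   ] jaw yaw 74.6 d cm [-0.97 16.7  11.59] turn -0.0007386401316722413 q6 -0.91 op 0.649 t 50.4 F [ 0.3 -0.9 -2.1]
```

>>> drive_tool --pt "-1 1.5 1 0 0.5" --pt "0 2.5 1.7 0 0.5" --pt "0 2.5 1.7 0 0.5" --pt "0 2.5 1.7 0 0.5" --pt "0 2.5 1.8 0 0.5" --pt "0 2.2 1.6 0 0.5" --pt "0 2 1.3 0 0.5" --pt "0 1 0.8 0 0.5" --pt "0 0 0 0 0.5" --pt "0 0 0 0 0.5"

```text
time: 51.35
eef_pos: [0.5061, 0.3823, 0.1805]
tcp_rot: [0.094, 0.702, -0.096, 0.699]
contact_force: [-0.2, -0.4, -1.4]
opening: 0.645
```

```bash
python3 -c "
from h import *
delta([.506,.3828,.122],74.6)"
```

```text
eef [0.5061 0.3823 0.1805] toolx [-0.004 -0.002 -1.   ] jaw yaw 74.6 d cm [ 5.85  0.06 -0.  ] turn 0.0019519202874107577 q6 -0.81 op 0.645 t 51.4 F [-0.2 -0.4 -1.4]
```

>>> drive_tool --pt "1 0.05 0 0 0.5" --pt "1.5 0 0 0 0.5" --pt "1.5 0 0 0 0.5" --pt "1 0 0 0 0.5" --pt "0.6 0 0 0 0.5" --pt "0 0 0 0 0.5" --pt "0 0 0 0 0.5"

```text
time: 52.05
eef_pos: [0.5076, 0.3836, 0.1271]
tcp_rot: [0.095, 0.701, -0.095, 0.701]
contact_force: [-0.8, 0.2, -1.9]
opening: 0.645
```

>>> drive_tool --pt "0.4 0 0 0 0.5" --pt "0.4 0 0 0 0.5" --pt "0.4 0 0 0 0.5" --pt "0.4 0 0 0 0.5" --pt "0 0 0 0 0.5" --pt "0 0 0 0 0.5"

```text
time: 52.65
eef_pos: [0.5072, 0.3834, 0.1106]
tcp_rot: [0.095, 0.701, -0.095, 0.701]
contact_force: [0.4, -0.1, -2.2]
opening: 0.648
```

>>> drive_tool --pt "0.4 0 0 0 0.5" --pt "0.4 0 0 0 0.5" --pt "0.4 0 0 0 0.5" --pt "0 0 0 0 0.5"

```text
time: 53.05
eef_pos: [0.5067, 0.3831, 0.0977]
tcp_rot: [0.094, 0.701, -0.095, 0.7]
contact_force: [-0.8, 0.7, -1.0]
opening: 0.648
```

>>> drive_tool --pt "0.4 0 0 0 0.5" --pt "0.4 0 0 0 0.5" --pt "0.2 0 0 0 0.5" --pt "0 0 0 0 0.5"

```text
time: 53.45
eef_pos: [0.507, 0.3833, 0.0882]
tcp_rot: [0.094, 0.701, -0.095, 0.7]
contact_force: [-0.3, -0.1, -1.3]
opening: 0.646
```

>>> drive_tool --pt "0.15 0 0 0 0.5" --pt "0 0 0 0 0.5"

```text
time: 53.65
eef_pos: [0.5073, 0.3834, 0.0872]
tcp_rot: [0.095, 0.701, -0.095, 0.701]
contact_force: [0.9, 0.2, -2.3]
opening: 0.648
```

>>> drive_tool --pt "0.1 0 0 0 0.5" --pt "0 0 0 0 0.5"

```text
time: 53.85
eef_pos: [0.5073, 0.3834, 0.0863]
tcp_rot: [0.095, 0.701, -0.095, 0.701]
contact_force: [0.4, -0.7, -0.5]
opening: 0.642
```

>>> drive_tool --pt "0.1 0 0 0 0.5" --pt "0 0 0 0 0.5"

```text
time: 54.05
eef_pos: [0.5073, 0.3834, 0.0852]
tcp_rot: [0.095, 0.701, -0.095, 0.701]
contact_force: [-0.3, 0.1, -1.8]
opening: 0.645
```

>>> drive_tool --pt "0.1 0 0 0 0.5" --pt "0 0 0 0 0.5"

```text
time: 54.25
eef_pos: [0.5074, 0.3835, 0.0848]
tcp_rot: [0.095, 0.701, -0.095, 0.701]
contact_force: [-0.4, -0.2, -0.1]
opening: 0.643
```

>>> drive_tool --pt "0.1 0 0 0 0.5" --pt "0 0 0 0 0.5"

```text
time: 54.45
eef_pos: [0.5075, 0.3835, 0.0847]
tcp_rot: [0.095, 0.701, -0.095, 0.701]
contact_force: [-2.9, -2.0, 5.8]
opening: 0.643
```

>>> drive_tool --pt "0.05 0 0 0 0.5" --pt "0 0 0 0 0.5"

```text
time: 54.65
eef_pos: [0.5075, 0.3835, 0.0847]
tcp_rot: [0.095, 0.701, -0.095, 0.701]
contact_force: [-2.9, -2.7, 6.3]
opening: 0.645
```

Contact came at 0.0847, as predicted. I release, rise and check.

>>> drive_tool --pt "-0.1 0 0 0 0.5" --pt "0 0 0 0 0.75" --pt "0 0 0 0 0.9" --pt "0 0 0 0 1" --pt "0 0 0 0 1" --pt "-1 0 0 0 1" --pt "-3 0 0 0 1" --pt "-4 0 0 0 1" --pt "-4 0 0 0 1" --pt "-3 0 0 0 1"

```text
time: 55.65
eef_pos: [0.5081, 0.3839, 0.238]
tcp_rot: [0.096, 0.699, -0.094, 0.702]
contact_force: [-0.3, 0.3, -0.1]
opening: 0.999
```

>>> drive_tool --pt "0 0 0 0 1" --pt "0 0 0 0 1" --pt "0 0 0 0 1"

```text
time: 55.95
eef_pos: [0.5065, 0.383, 0.2321]
tcp_rot: [0.094, 0.702, -0.095, 0.7]
contact_force: [0.1, -0.3, -0.6]
opening: 1.003
```

```bash
python3 - <<'E'
from h import *
c=cam("wrist","w_out3"); s=cam("scene","scene_end"); delta([.5,.3,.2])
a=cv2.resize(c["bgr"][120:320,200:450],(375,300))
b=[cv2.resize(s["bgr"][v-40:v+40,u-50:u+50],(375,300)) for u,v in [(362,228),(510,240)]]
d=cv2.resize(s["bgr"],(375,300))
cv2.imwrite("pics/end.png",np.vstack([np.hstack([a,d]),np.hstack(b)]))
E
```

```text
eef [0.5064 0.3829 0.2315] toolx [-0.004 -0.002 -1.   ] jaw yaw 74.6 d cm [ 3.17 -8.15  1.6 ] turn None q6 -0.81 op 1.001 t 56.0 F [ 0.1 -0.4 -0.6]
```

View pics/end.png

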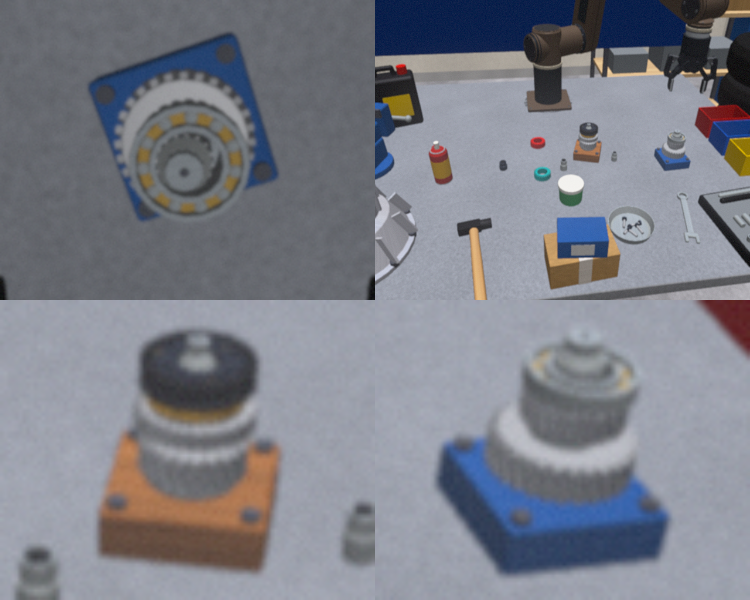

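Both stacks stand level and complete, the can and tub are where they were, and the gripper is clear. I hand in.

```bash
python3 -c "
from plant import sign_off
print(sign_off())"
```

```text
the job is handed in; nothing more can be done
None
```

Both shafts are built up and the job is handed in, at about 56 s of the 136 s allowed; the hand-in gave no verdict. On the input shaft are the big gear with its cone up, the brass ring and the synchroniser. On the output shaft are the small gear and the ball bearing.

- **Seating:** each part was lowered in 1–1.5 mm steps at the end and met contact within about 0.2 mm of the height expected from its grasp. I then let it go.
- **Position:** the close views put the big gear within about 1 mm of the shaft axis and the synchroniser within 0.6 mm. The ring, small gear and bearing I judged centred by eye only.
- **Final check:** the last pictures show both stacks level, the spray can and grease tub where they stood, and the gripper open and clear.
- **What went wrong:** the first grasp of the ring closed over its top, pressing it with about 11 N. I lifted off, measured again and gripped it lower. The big gear's carry also overshot by about 2.3 cm along each horizontal tool axis, clear of everything, and was corrected.
- **Disagreement:** the wrist and top cameras differed by 1–3 mm in y. I went by the wrist camera for the grasps.

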